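# Dress a blank flange's rim with a block file

## Robot

A 7-joint arm with a two-finger parallel gripper is mounted at the origin on the work surface. World frame = base frame: x ahead of the robot, y to its left, z up, the work surface at z = 0. Lengths are in mm, angles in rad, forces in N, time in s.
With the tool pointing down it reaches from about 425 to 800 mm from the base axis. Payload 8.3 kg.
Tool frame: the origin (TCP) lies between the finger pads; the fingertips stand 19 mm ahead of it and the grasp point (between the pads) is the TCP; z points along the fingers, y is the line along which they close (so a half turn about z gives the same grasp; the last joint's range is limited). The gripper opens to 85 mm and grips with 20 to 120 N. Pads are 22 mm wide; open, the fingers measure 114 mm over their backs; the gripper's body (76 mm by 85 mm) begins 54 mm behind the grasp point. The pads swing forward as they close: fully open they stand 13 mm farther back than shut.
Start: joints at [-0.063, 0.383, 0.016, 1.37, -0.006, 1.388, -0.046], TCP at [624.984, 0.046, 250.279] pointing down, gripper open.
Joint ranges: [-2.95, 2.95], [-0.25, 2.06], [-1.52, 1.56], [0.18, 2.33], [-1.44, 4.58], [0.02, 2.06], [-3.01, 3.01]. Speed limits (rad/s): [2.39, 2.39, 3.01, 3.01, 3.14, 3.14, 3.14].

## Interface

Orientations are given as a 3x3 rotation matrix whose columns are the frame's x, y, z axes.
In Python, from station import manip gives the robot as it stands.
- The arm moves only by the tool move_arm, never from a script. Its argument "steps" is a list of rows, each a list of 3 entries, a list of its own where there are three numbers: the turn, a rotation vector about the tool's x, y, z in units of 10 degrees (1.0 is 10 degrees), then the shift along the tool's x, y, z in units of 60 mm (1.0 is 60 mm), then the closure, from 0 (fully open) to 1 (shut). In form: [[[ax, ay, az], [x, y, z], fingers], ...]. A call has 1 to 12 rows; each row shifts and turns the commanded pose from where the row before left it, along the tool's axes as they then stand; what a row does not reach is not made up. A row lasts 1/8 s, in which the tool goes at most 62.5 mm and 10.7 degrees, less where a joint would pass 70% of its speed; a pose out of reach is approached as far as the arm can. A call is refused whole if a number of a shift passes 1 or a number of a turn 1, either way. A call with a gripper value outside its range is refused whole. The fingers move at their own pace and stop on an object; "squeeze" is the grip in N (left out, the last holds). Time passes only in rows, so rows that do not move let the fingers close. It gives the time, the measured TCP pose, the force, the opening and the grip force at its end, in the units of the state.
- manip.state(): the state, without advancing time (a new reading comes with each control period).
- manip.read_camera(name): name is "scene" or "side" or "wrist"; returns (picture, depth): 480x640x3 uint8, red, green, blue; 480x640 float32, mm along the optical axis (not along the pixel's ray), 0 where there is no reading.
- manip.camera_model(name): a dict with "fovy" (degrees; the focal length in pixels is half the picture's height over the tangent of half this angle, whatever the lens; pixels are square), "cx", "cy" (the principal point, pixels), "extrinsics" (4x4, takes a point from world to camera coordinates); the wrist camera has in their place "tool_from_camera" (4x4, takes a point from camera to tool coordinates, whose origin is the TCP and whose axes are the flange's). Camera axes: x right, y down, z forward; pixel columns grow to the right and rows downward; lengths in mm; the calibration is good to about 2 mm. A picture is of the moment at which its call begins: read the wrist's pose just before it. camera_model takes no time and is no camera call.
- manip.job_done(): hands the job in; it is judged then, once.
The state is a dict: "clock": time; "joint_positions": joint angles; "qd": joint speeds; "joint_torque": joint torques, N m; "position": TCP position; "eef_rot": TCP orientation; "contact_force": force on the tool from outside, world axes, zero at the start; "wrist_torque": the same for the moment, N m; "finger_gap": finger opening in mm; "grip_force": force on a finger pad.
Only numpy, scipy, OpenCV 4.12 (cv2) and the standard library are available. Lean on these libraries where they do the work, as an engineer would, in place of code of your own. Each camera call takes 0.05 s, during which the arm holds its last target. There are 200 camera calls.

## Task

Pick up the block file and dress the rim of the braked flange: push the file, held level, across the top of the rim away from the side of the stand nearest you, pressing steadily but gently, so that each stroke carries the flange round with it. Lift the file clear of the rim for every return so that the flange is never dragged backwards, and keep stroking until the red mark stands straight up at the top. Then lay the file back in its tray and leave everything else where it lies.

Things in the scene. Friction and masses are not known exactly. Their poses are not given: they have to be found in the camera images.
- stand: Filing stand, fixed to the bench: grey base 120 x 90 x 18 mm, post on its +y side, carrying an upright stainless blank flange (disc 90 mm across, 14 mm thick, axle along the stand's y). Origin on the bench right below the flange's middle, z up. Strokes go along its +x. The post is clamped at an unmeasured height: the top of the rim lies 138 to 162 mm above the bench; find it by touch.
- flange (a joint): Turning angle of the flange, rad. 0 when its red mark (radial stripe at the edge of both faces, running on across the rim) is straight up; starts at -3.4 to -2.4 and grows as the top of the rim moves along the stand's +x (45 mm of rim per rad). The brake holds it wherever it is left.
- file_grip (a point): Middle of the block file, half-way up, 30 mm above its underside. Dark steel blade 130 x 24 x 8 mm (length along its x) with a central orange grip block 40 mm long (x), 22 mm wide (y), reaching from 8 to 60 mm above the underside; 0.2 to 0.33 kg. The toothed underside does the work. Pinch the block across its 22 mm width from above. Either end may lead.
- tray: Walnut tray fixed to the bench, 160 x 70 mm outside (length along its x), 5 mm floor, walls 5 mm thick and 14 mm high; origin at the centre of its underside. The file starts lying flat in it, roughly lengthwise, and must end so.
- nut0: Steel hex nut, 34 mm across corners, 15 mm high, origin at the centre of its underside; leave it alone.
- nut1: Second steel hex nut, the same size; leave it alone.
- spacer: Teal anodized spacer block 40 x 30 x 25 mm, origin at the centre of its underside; leave it alone.
- ratchet: Chrome ratchet, about 165 mm long (along its x, handle to -x), 20 mm high, origin on its underside 35 mm from the middle of the head; leave it alone.
- stand_base (a point): Middle of the stand's base, on its upper face, 18 mm up, axes as the stand's. The flange's head is sprung: it sinks about 1 mm per 6 N pressed on the rim. The brake yields at about 2.2 N along the stroke (3 N when brisk), so the file must be pressed down with some 6 to 12 N; pressed less it skids, and more than 22 N between file and flange spoils the rim. Only the file may touch the flange.
Things that resemble listed ones, but are neither listed nor needed, are in the scene too. What is shaped like the part that bears file_grip but yellow is not meant.

How it is judged (in metres and radians):
On the way, in this order (a step that is already met when the one before it is completed fails the run):
1. the file is lifted out of its tray (height (world z) of file_grip above 0.1 m), for 0.1 s.
2. first stroke: the file presses on the rim (contact force between file and flange above 2 N), for 0.3 s.
3. the file is lifted clear of the rim for the return, the mark not yet at the top (contact force between file and flange below 0.1 N and value of joint flange below -0.2 rad), for 0.1 s.
4. another forward stroke: the file presses on the rim again (contact force between file and flange above 2 N), for 0.3 s.
At the end, for the whole second after the job is handed in: The flange's red mark is within 0.2 rad of straight up, and the file lies flat and at rest on the floor of its tray (value of joint flange between -0.2 and 0.2 rad and x of file_grip in the frame of tray between -0.02 and 0.02 m and y of file_grip in the frame of tray between -0.025 and 0.025 m and height (world z) of file_grip below 0.039 m and angle between file_grip's own z axis and vertical below 0.08 rad and linear speed of file below 0.02 m/s); the robot touches nothing.
It fails at once if the flange is dragged backwards (faster than 0.4 rad/s) (velocity of joint flange below -0.4 rad/s).
It fails at once if the file presses on the flange with more than 22 N (contact force between file and flange above 22 N).
It fails at once if the robot itself touches the flange (contact force between any of the fingers, the arm and flange above 0.5 N).
It fails at once if a bystander is moved by more than 15 mm (distance of any of nut0, nut1, spacer, ratchet from where it was at the start of the episode above 0.015 m).
It also fails if it takes over 66 s, if anything falls off the work surface, if the arm or the gripper's body presses on something with over 40 N, if the wrist force passes 120 N, or if a joint passes its speed limit or range.

## Working session

There is one attempt and no reset: what is moved stays moved. The work goes in short steps, Python scripts to look and compute and a tool call to move; the robot and the scene stay as the last step left them, time stands still between calls to the robot, and variables do not carry over. Pictures are saved under pics/ and viewed, at most 10 in all, crops included, and the job is handed in when it is done.

Besides the shell and the picture viewer there is one more tool, called after ">>>" in YAML: its name, and indented under it one key for each argument. move_arm: Moves the arm, as the interface text tells. Its arguments: {"type":"object","properties":{"steps":{"type":"array"},"squeeze":{"type":"number"}},"required":["steps"]}

```bash
mkdir -p pics; ls; cat > h.py <<'E'
from station import manip
import numpy as np, cv2
def grab(n):
    s=manip.state(); im,d=manip.read_camera(n); m=manip.camera_model(n)
    f=240/np.tan(np.radians(m['fovy'])/2)
    if 'extrinsics' in m: T=np.linalg.inv(np.array(m['extrinsics']))
    else:
        W=np.eye(4);W[:3,:3]=s['eef_rot'];W[:3,3]=s['position'];T=W@np.array(m['tool_from_camera'])
    return im,d,(f,m['cx'],m['cy'],T)
def cloud(d,c):
    f,cx,cy,T=c; v,u=np.mgrid[:480,:640]
    P=np.stack([(u-cx)/f*d,(v-cy)/f*d,d],-1)
    return P@T[:3,:3].T+T[:3,3]
def save(n,im): cv2.imwrite('pics/'+n+'.png',im[:,:,::-1])
E
python3 - <<'E'
from h import *
a=[]
for n in ('scene','side','wrist'):
    im,d,c=grab(n); np.savez('/tmp/'+n,im=im,P=cloud(d,c),d=d); save(n,im)
    print(n,c[0],c[3].round(2).tolist(), manip.camera_model(n).keys())
s=manip.state(); print(s)
E
```

```text
pics
scene 522.9280990727383 [[-0.87, 0.34, -0.36, 875.54], [0.49, 0.62, -0.61, 543.7], [0.01, -0.71, -0.71, 681.97], [0.0, 0.0, 0.0, 1.0]] dict_keys(['fovy', 'cx', 'cy', 'extrinsics'])
side 462.00220838767405 [[0.7, -0.42, 0.58, 192.41], [-0.71, -0.41, 0.57, -340.09], [-0.0, -0.81, -0.58, 490.96], [0.0, 0.0, 0.0, 1.0]] dict_keys(['fovy', 'cx', 'cy', 'extrinsics'])
wrist 338.5617436360731 [[1.0, -0.0, -0.0, 624.79], [-0.0, -0.95, -0.31, 79.85], [-0.0, 0.31, -0.95, 373.71], [0.0, 0.0, 0.0, 1.0]] dict_keys(['fovy', 'cx', 'cy', 'tool_from_camera'])
{'clock': 0.15, 'joint_positions': array([-0.06287077,  0.38407277,  0.01637947,  1.37092413, -0.0062969 ,
        1.38818518, -0.04644861]), 'qd': array([ 0.00010617, -0.00253679, -0.00089782, -0.00465741,  0.00173626,
       -0.00057598,  0.00051411]), 'joint_torque': array([ 3.13456680e-03, -6.28150821e+01,  8.46451297e-01, -3.72163582e+01,
        1.68576470e-02,  1.09401988e-02, -6.53258235e-05]), 'position': array([6.24637627e+02, 1.95215389e-02, 2.49486131e+02]), 'eef_rot': array([[-8.28054491e-05,  9.99998811e-01, -1.54012444e-03],
       [ 9.99999996e-01,  8.27772428e-05, -1.83780633e-05],
       [-1.82505542e-05, -1.54012596e-03, -9.99998814e-01]]), 'contact_force': array([-0.09600096,  0.49929099,  0.03383521]), 'wrist_torque': array([-0.0064511 ,  0.00424304, -0.02452094]), 'grip_force': 0.0, 'finger_gap': 85.21000354913173}
```

View pics/scene.png

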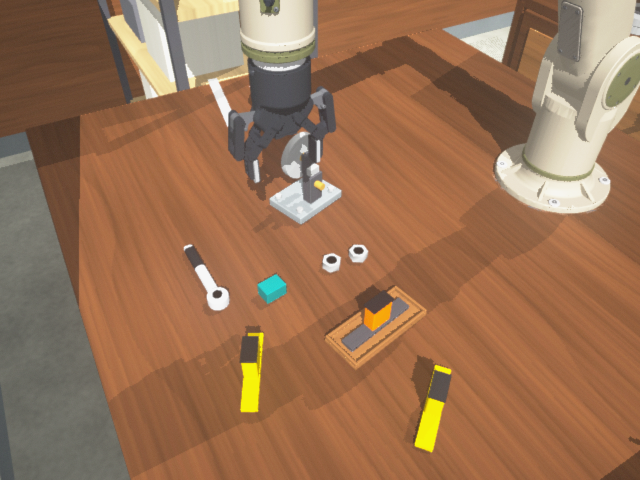

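View pics/side.png

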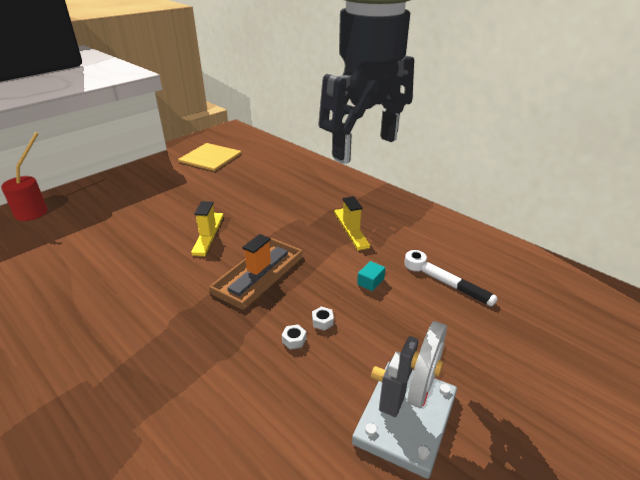

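The scene view shows the orange-gripped file in its tray at (378,312), the yellow look-alikes at (252,370) and (433,408), and the stand at (305,195). The side view shows the file at (257,258), the yellow ones at (207,225) and (352,220), and the stand at (410,400), with a hint of the red mark low on the flange at (425,398). The file meant is the orange one: right grip colour, dark blade, lying in the walnut tray. Next I'll measure and take an enlarged crop.

```bash
python3 - <<'E'
from h import *
for n in ('scene','side'):
    z=np.load('/tmp/'+n+'.npz'); im,P=z['im'],z['P']; hsv=cv2.cvtColor(im,cv2.COLOR_RGB2HSV); H,S,V=[hsv[...,i].astype(int) for i in range(3)]
    X,Y,Z=[P[...,i] for i in range(3)]
    def rep(k,m):
        if m.sum()<5: print(n,k,m.sum());return
        Q=P[m]; r=cv2.minAreaRect(Q[:,:2].astype(np.float32)); print(n,k,m.sum(),'med',np.median(Q,0).round(1),'rect',np.round(r[0],1),np.round(r[1],1),round(r[2],1),'z',np.percentile(Q[:,2],[2,98]).round(1))
    ok=(z['d']>0)&(X>350)&(X<900)&(Y>-350)&(Y<450)
    org=ok&(H>=8)&(H<=18)&(S>200)&(V>180)&(Z>15); rep('orange',org)
    c=np.median(P[org],0)
    near=np.hypot(X-c[0],Y-c[1])<95
    rep('block top',near&(Z>55)&(Z<70)); rep('traywall',near&ok&(Z>10)&(Z<17)&(S>100))
    rep('blade',near&ok&(S<90)&(Z>8)&(Z<18)); rep('traylow',near&ok&(Z>6)&(Z<17))
    rep('red',ok&((H<6)|(H>174))&(S>170)&(V>90)&(Z>20))
    # stand base: grey top at 18
    g=ok&(S<60)&(Z>14)&(Z<22); k,l,st,_=cv2.connectedComponentsWithStats(g.astype(np.uint8))
    for i in range(1,k):
        if st[i,4]>60: rep('grey18',l==i)
    rep('high',ok&(Z>130)&(Z<170)&(Y<0)&(np.hypot(X-624,Y)>100))
z=np.load('/tmp/scene.npz');z2=np.load('/tmp/side.npz')
a=cv2.resize(z['im'][110:230,250:350],None,fx=4,fy=4);b=cv2.resize(z2['im'][320:470,350:460],(352,480))
c1=cv2.resize(z['im'][260:380,320:440],(400,400)); c1=cv2.copyMakeBorder(c1,0,80,0,0,cv2.BORDER_CONSTANT)
save('crop',cv2.resize(np.hstack([a,b,c1]),(800,333)))
E
```

```text
scene orange 152 med [566.4 152.   39.5] rect [549.7 155.4] [17.4 43. ] 75.6 z [20.  59.5]
scene block top 433 med [549.4 150.1  65.2] rect [547.8 147.2] [46.1 26. ] 11.4 z [55.5 67.4]
scene traywall 679 med [579.3 170.7  13.6] rect [549.5 149.6] [155.7  71.4] 11.5 z [10.2 16.4]
scene blade 741 med [573.1 152.9  13.1] rect [547.9 147.7] [131.1  25.8] 11.5 z [ 8.9 15.7]
scene traylow 1967 med [572.9 157.   12.6] rect [549.6 149.6] [156.1  71.4] 11.5 z [ 6.1 15.9]
scene red 0
scene grey18 1199 med [ 514.6 -172.2   18.3] rect [ 496.1 -185.3] [122.6  91.4] 18.1 z [14.6 21.1]
scene grey18 483 med [750.  -36.   16.5] rect [754.9 -83.4] [ 34.3 158.2] 6.0 z [14.1 21.8]
scene grey18 129 med [488.9   1.   15.4] rect [4.875e+02 2.000e-01] [30.8 30.8] 63.7 z [14.1 17.7]
scene grey18 139 med [542.3  -2.9  15.6] rect [541.7  -4.1] [30.5 31. ] 81.6 z [14.1 17.6]
scene high 307 med [ 509.7 -190.8  142.7] rect [ 504.7 -195.1] [62.4 17.1] 19.4 z [130.5 150.7]
side orange 0
side block top 0
side traywall 0
side blade 0
side traylow 0
side red 0
side grey18 101 med [594.3 153.6  14.5] rect [588.  153.3] [47.5 22.6] 17.5 z [14.1 16.2]
side grey18 548 med [746.4 -69.8  15.6] rect [742.9 -85.2] [158.   35.1] 86.7 z [14.1 21.6]
side grey18 161 med [503.5 138.1  14.5] rect [506.3 138.2] [46.6 23.8] 10.0 z [14.  15.9]
side grey18 269 med [540.1  -4.7  16.1] rect [540.4  -4.6] [32.3 29.2] 53.4 z [14.3 17.9]
side grey18 307 med [486.3  -1.4  16.1] rect [486.6  -0.8] [32.7 29.8] 25.5 z [14.3 17.9]
side grey18 4967 med [ 473.9 -200.5   18.7] rect [ 495.  -185.6] [121.   89.9] 17.7 z [15.8 20.6]
side high 942 med [ 485.3 -202.3  144.9] rect [ 498.  -198.5] [74.5 15.8] 17.4 z [130.7 151.3]
  return _methods._mean(a, axis=axis, dtype=dtype,
  ret = um.true_divide(
```

View pics/crop.png

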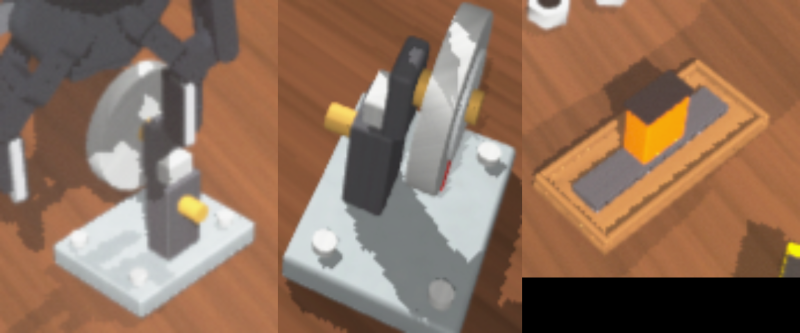

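View pics/wrist.png

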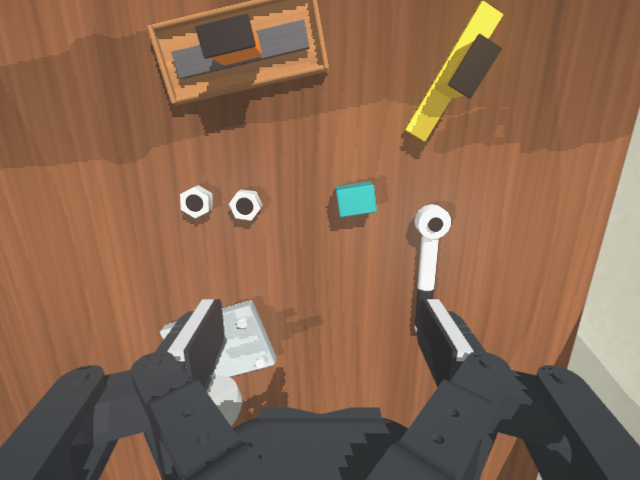

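The crop confirms the orange-gripped file with a dark blade in the walnut tray. It also shows the red mark low on the flange, so the angle is about -2.9. The wrist view shows the tray at top left and the stand at bottom left, as expected.

Estimates: the file is at (548,147.5) with yaw 11.5°. The stand's yaw is about 18°, with the flange's middle at about (499,-198). I'll turn the tool first.

>>> move_arm:
  steps:
    - [[0,0,0.98],[0,0,0],0.2]
    - [[0,0,0.98],[0,0,0],0.2]
    - [[0,0,0.98],[0,0,0],0.2]
    - [[0,0,0.98],[0,0,0],0.2]
    - [[0,0,0.98],[0,0,0],0.2]
    - [[0,0,0.98],[0,0,0],0.2]
    - [[0,0,0.98],[0,0,0],0.2]
    - [[0,0,0.98],[0,0,0],0.2]
    - [[0,0,0],[-0.4,-0.9,0],0.2]
    - [[0,0,0],[-0.36,-0.9,0.5],0.2]
    - [[0,0,0],[0,-0.87,0.8],0.2]
    - [[0,0,0],[0,0,0],0.2]
  squeeze: 100

```text
clock: 1.65
position: [546.8, 144.4, 175.5]
eef_rot: [[0.978, 0.209, -0.007], [0.209, -0.978, 0.0], [-0.007, -0.002, -1.0]]
contact_force: [0.2, -0.5, 0.1]
finger_gap: 68.2
grip_force: 0.0
```

```bash
python3 - <<'E'
from h import *
s=manip.state(); print(s['position'],s['eef_rot'].round(4),s['contact_force'],s['joint_positions'])
z=np.load('/tmp/side.npz');P=z['P'];a=np.radians(17.9)
o=np.array([499.4,-197.9]);X=np.array([np.cos(a),np.sin(a)]);Y=np.array([-X[1],X[0]])
x=(P[...,:2]-o)@X;y=(P[...,:2]-o)@Y
m=(z['d']>0)&(abs(x)<60)&(abs(y)<70)&(P[...,2]>25)&(P[...,2]<200)
for lo in range(-30,70,5):
    k=m&(y>=lo)&(y<lo+5)
    if k.sum()>3: print(lo,k.sum(),np.percentile(P[...,2][k],98).round(1),x[k].min().round(1),x[k].max().round(1))
# red mark on rim
h=cv2.cvtColor(z['im'],cv2.COLOR_RGB2HSV);r=m&((h[...,0]<5)|(h[...,0]>174))&(h[...,1]>120)
print(np.c_[x[r],y[r],P[r][:,2]].round(1)[:12])
E
```

```text
[546.84130187 144.40447748 175.46255174] [[ 9.779e-01  2.091e-01 -7.400e-03]
 [ 2.091e-01 -9.779e-01  1.000e-04]
 [-7.300e-03 -1.600e-03 -1.000e+00]] [ 0.18636331 -0.51255942  0.09322737] [-0.43187717  0.30792882  0.14645339  1.64560569 -0.04985065  1.19869078
 -1.63388831]
-25 26 26.7 -49.5 47.8
-20 24 26.7 -50.8 48.9
-15 66 114.1 -47.0 46.3
-10 552 149.9 -45.0 43.6
-5 471 151.2 -46.1 32.3
0 462 151.1 -45.2 34.1
5 256 151.0 -45.4 29.8
10 54 115.6 -8.8 5.9
15 257 124.0 -15.3 13.4
20 459 124.2 -17.6 15.4
25 301 123.6 -17.9 14.6
30 261 97.2 -17.9 10.4
35 253 96.4 -50.6 11.4
40 129 81.7 -51.2 12.9
45 59 69.0 -48.5 4.7
50 53 68.8 -6.8 5.2
55 44 68.7 -6.5 5.0
[[-10.2  -6.4  73.7]
 [-15.8  -6.2  78.7]
 [-17.   -6.6  78.8]
 [-14.   -6.5  73.4]
 [-16.5  -5.9  74.4]
 [-13.3  -6.6  70.8]
 [-17.7  -6.3  74.3]
 [-18.1  -6.6  73.4]
 [-15.9  -6.5  68.8]
 [-17.9  -6.   69.3]
 [-20.3  -6.4  70.8]
 [-19.1  -6.5  67.6]]
```

>>> move_arm:
  steps:
    - [[0,0,0],[0.03,-0.045,0.8],0.45]
    - [[0,0,0],[0,0,0.8],0.45]
    - [[0,0,0],[0,0,0.4],0.45]
    - [[0,0,0],[0,0,0.2],0.45]
    - [[0,0,0],[0,0,0],0.45]
    - [[0,0,0],[0,0,0],0.45]

```text
clock: 2.4
position: [553.1, 142.6, 48.8]
eef_rot: [[0.98, 0.201, 0.002], [0.201, -0.98, 0.001], [0.002, -0.0, -1.0]]
contact_force: [-0.3, 0.6, 0.3]
finger_gap: 47.0
grip_force: 0.0
```

```bash
python3 - <<'E'
from h import *
s=manip.state(); print(s['position'],s['contact_force'],s['finger_gap'])
im,d,c=grab('wrist'); im2,d2,c2=grab('side'); save('g',np.hstack([cv2.resize(im,(400,300)),cv2.resize(im2[200:350,180:380],(400,300))]))
E
```

```text
[553.08109165 142.59287834  48.75667099] [-0.34819607  0.63255972  0.27400812] 46.97354924279307
```

View pics/g.png

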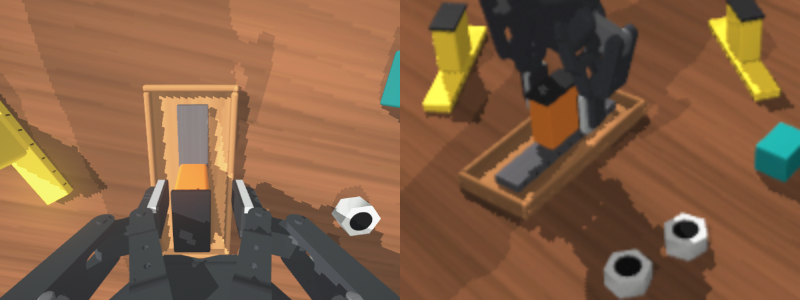

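The wrist crop shows the block between the pads, about 5 mm left of their centre, which matches the measured pose. I'll correct, lower, and close.

>>> move_arm:
  steps:
    - [[0,0,0],[-0.065,-0.095,0],0.45]
    - [[0,0,0],[0,0,0.16],0.45]
    - [[0,0,0],[0,0,0],0.45]
    - [[0,0,0],[0,0,0],0.45]

```text
clock: 3.0
position: [546.9, 147.2, 37.5]
eef_rot: [[0.98, 0.201, -0.0], [0.201, -0.98, -0.0], [-0.001, 0.0, -1.0]]
contact_force: [0.2, -0.3, 0.1]
finger_gap: 47.0
grip_force: 0.0
```

>>> move_arm:
  steps:
    - [[0,0,0],[0,0,0],1]
    - [[0,0,0],[0,0,0],1]
    - [[0,0,0],[0,0,0],1]
    - [[0,0,0],[0,0,0],1]
    - [[0,0,0],[0,0,0],1]
    - [[0,0,0],[0,0,0],1]
  squeeze: 110

```text
clock: 3.75
position: [547.3, 147.3, 38.1]
eef_rot: [[0.98, 0.201, 0.0], [0.201, -0.98, 0.0], [0.001, -0.0, -1.0]]
contact_force: [-0.2, -1.4, 6.2]
finger_gap: 20.9
grip_force: 107.8
```

>>> move_arm:
  steps:
    - [[0,0,0],[0,0,-0.2],1]
    - [[0,0,0],[0,0,-0.6],1]
    - [[0,0,0],[0,0,-0.8],1]
    - [[0,0,0],[0,0,-0.8],1]
    - [[0,0,0],[0,0,-0.6],1]
    - [[0,0,-0.63],[0,0,-0.2],1]
    - [[0,0,0],[-0.2,0.4,0],1]
    - [[0,0,0],[-0.4,0.7,0],1]
    - [[0,0,0],[-0.4,0.7,0],1]
    - [[0,0,0],[-0.4,0.7,0],1]
    - [[0,0,0],[-0.4,0.7,0],1]
    - [[0,0,0],[0,0,0],1]

```text
clock: 5.25
position: [501.8, -73.5, 230.1]
eef_rot: [[0.954, 0.3, -0.001], [0.3, -0.954, -0.001], [-0.001, 0.001, -1.0]]
contact_force: [1.0, 0.1, -3.3]
finger_gap: 21.2
grip_force: 107.8
```

>>> move_arm:
  steps:
    - [[0,0,0],[-0.4,0.7,0],1]
    - [[0,0,0],[-0.4,0.7,0],1]
    - [[0,0,0],[-0.2,0.4,0],1]
    - [[0,0,0],[0,0,0],1]
    - [[0,0,0],[0,0,0],1]
    - [[0,0,0],[0,0,0],1]

```text
clock: 6.0
position: [479.8, -188.2, 229.6]
eef_rot: [[0.951, 0.31, -0.0], [0.31, -0.951, 0.001], [-0.0, -0.001, -1.0]]
contact_force: [-0.3, -0.0, -2.6]
finger_gap: 20.5
grip_force: 108.1
```

```bash
cat > st.py <<'E'
from h import *
s=manip.state(); R=s['eef_rot']; p=s['position']; a=np.radians(17.9)
X=np.array([np.cos(a),np.sin(a)]);Y=np.array([-X[1],X[0]]);o=np.array([499.4,-197.9])
print('t',s['clock'],'stand x,y',((p[:2]-o)@X).round(1),((p[:2]-o)@Y).round(1),'z',p[2].round(2),'yaw',np.degrees(np.arctan2(R[1,0],R[0,0])).round(2),'tilt',R[2,:2].round(4),'F',s['contact_force'].round(2),'T',s['wrist_torque'].round(2),s['finger_gap'].round(1))
E
cat > look.py <<'E'
from h import *
import sys
a=np.radians(17.9);X=np.array([np.cos(a),np.sin(a)]);Y=np.array([-X[1],X[0]]);o=np.array([499.4,-197.9])
for n in ('scene','side'):
    im,d,c=grab(n);P=cloud(d,c);x=(P[...,:2]-o)@X;y=(P[...,:2]-o)@Y;z=P[...,2]
    h=cv2.cvtColor(im,cv2.COLOR_RGB2HSV)
    m=(d>0)&(abs(x)<60)&(abs(y)<14)&(z>50)&(z<170)
    r=m&((h[...,0]<6)|(h[...,0]>173))&(h[...,1]>100)&(h[...,2]>60)
    if r.sum()>3:
        xm,zm=np.median(x[r]),np.median(z[r])-106
        print(n,'red',r.sum(),'x,z',xm.round(1),zm.round(1),'theta',np.arctan2(xm,zm).round(2))
    o_=(d>0)&(h[...,0]>=8)&(h[...,0]<=20)&(h[...,1]>200)&(h[...,2]>150)&(abs(x)<100)&(abs(y)<60)&(z>140)
    b=(d>0)&(abs(x)<110)&(abs(y)<20)&(h[...,1]<90)&(h[...,2]<140)&(z>152)&(z<240)
    if len(sys.argv)>1: save(sys.argv[1]+n,cv2.resize(im[100:340,200:440] if n=='scene' else im[220:460,300:540],(480,480)))
E
python3 st.py; python3 look.py s0
```

```text
side red 15 x,z -17.2 -33.9 theta -2.67Traceback (most recent call last):
  File "st.py", line 4, in <module>
    print('t',s['clock'],'stand x,y',((p[:2]-o)@X).round(1),((p[:2]-o)@Y).round(1),'z',p[2].round(2),'yaw',np.degrees(np.arctan2(R[1,0],R[0,0])).round(2),'tilt',R[2,:2].round(4),'F',s['contact_force'].round(2),'T',s['wrist_torque'].round(2),s['finger_gap'].round(1))
                                                                                                                                                                                                                                                 ^^^^^^^^^^^^^^^^^^^^^
AttributeError: 'float' object has no attribute 'round'
```

>>> move_arm:
  steps:
    - [[0,0,0],[-0.24,0.25,0],1]
    - [[0,0,0],[0,0,0.2],1]
    - [[0,0,0],[0,0,0.2],1]
    - [[0,0,0],[0,0,0.12],1]
    - [[0,0,0],[0,0,0.05],1]
    - [[0,0,0],[0,0,0],1]
    - [[0,0,0],[0,0,0],1]

```text
clock: 6.98
position: [470.5, -208.5, 195.9]
eef_rot: [[0.952, 0.308, 0.0], [0.308, -0.952, -0.0], [0.0, 0.0, -1.0]]
contact_force: [-0.5, 0.2, -1.9]
finger_gap: 20.4
grip_force: 108.1
```

```bash
sed -i "s/,s\['finger_gap'\].round(1)//" st.py; python3 st.py; python3 - <<'E'
from h import *
im,d,c=grab('side'); P=cloud(d,c);a=np.radians(17.9);X=np.array([np.cos(a),np.sin(a)]);Y=np.array([-X[1],X[0]]);o=np.array([499.4,-197.9])
x=(P[...,:2]-o)@X;y=(P[...,:2]-o)@Y;z=P[...,2]
m=(d>0)&(abs(x)<120)&(abs(y)<25)&(z>153)&(z<175)
xs=x[m]; print(m.sum(),xs.min(),xs.max(),np.percentile(y[m],[2,50,98]))
for l in range(-100,60,20):
    k=m&(x>=l)&(x<l+20)
    if k.sum(): print(l,k.sum(),np.percentile(z[k],[2,98]).round(1),np.percentile(y[k],[2,98]).round(1))
save('s1',cv2.resize(im[230:430,300:520],(660,600)))
E
```

```text
t 6.975 stand x,y -30.7 -1.2 z 195.87 yaw 17.91 tilt [0.0004 0.0003] F [-0.47  0.16 -1.92] T [-0.03  0.01  0.07]
1543 -96.60134034180874 -30.318267855472723 [-12.39337912  -1.20642089  10.92924911]
-100 624 [164.7 172.7] [-12.4  10.8]
-80 548 [170.  172.9] [-12.4  11. ]
-60 355 [168.9 172.8] [-12.4  11.1]
-40 16 [167.1 172.1] [-12.4 -10.9]
```

View pics/s1.png

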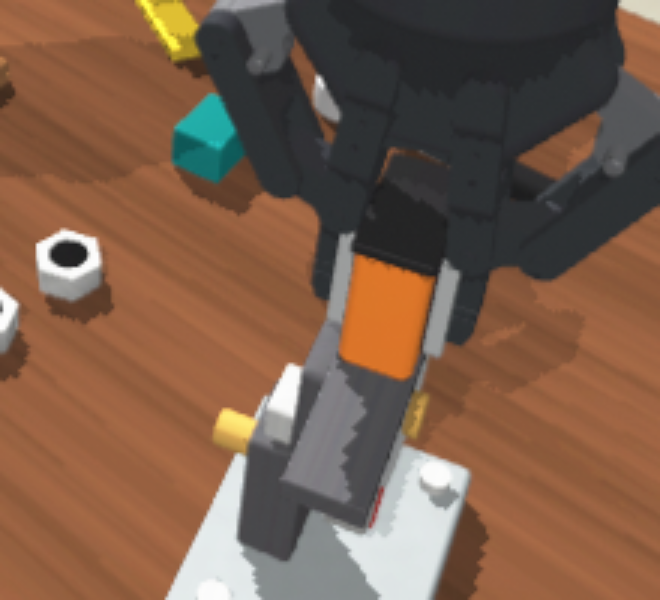

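The picture shows the file gripped level and lined up over the flange (orange block at (390,315)), with its rear end clear of the post. Now to feel for the rim.

>>> move_arm:
  steps:
    - [[0,0,0],[0,0,0.06],1]
    - [[0,0,0],[0,0,0.06],1]
    - [[0,0,0],[0,0,0.02],1]
    - [[0,0,0],[0,0,0.0],1]
    - [[0,0,0],[0,0,0.0],1]

```text
clock: 7.65
position: [470.4, -208.5, 187.2]
eef_rot: [[0.952, 0.307, 0.0], [0.307, -0.952, -0.0], [0.0, 0.0, -1.0]]
contact_force: [-0.2, -0.0, -2.7]
finger_gap: 20.8
grip_force: 108.1
```

>>> move_arm:
  steps:
    - [[0,0,0],[0,0,0.02],1]
    - [[0,0,0],[0,0,0],1]
    - [[0,0,0],[0,0,0],1]

```text
clock: 8.02
position: [470.3, -208.4, 185.9]
eef_rot: [[0.952, 0.308, -0.0], [0.308, -0.952, 0.0], [-0.0, -0.0, -1.0]]
contact_force: [-0.1, 0.1, -2.5]
finger_gap: 20.8
grip_force: 108.1
```

>>> move_arm:
  steps:
    - [[0,0,0],[0,0,0.015],1]
    - [[0,0,0],[0,0,0],1]
    - [[0,0,0],[0,0,0],1]

```text
clock: 8.4
position: [470.3, -208.5, 185.0]
eef_rot: [[0.952, 0.307, -0.0], [0.307, -0.952, 0.0], [-0.0, -0.0, -1.0]]
contact_force: [0.4, 0.2, -3.3]
finger_gap: 20.9
grip_force: 108.1
```

Weight reads about -2.6 N, and there's no contact yet.

>>> move_arm:
  steps:
    - [[0,0,0],[0,0,0.015],1]
    - [[0,0,0],[0,0,0],1]
    - [[0,0,0],[0,0,0],1]

```text
clock: 8.78
position: [470.3, -208.4, 184.1]
eef_rot: [[0.952, 0.307, -0.0], [0.307, -0.952, 0.0], [-0.0, -0.0, -1.0]]
contact_force: [-0.6, 0.8, -2.3]
finger_gap: 20.6
grip_force: 108.1
```

>>> move_arm:
  steps:
    - [[0,0,0],[0,0,0.015],1]
    - [[0,0,0],[0,0,0],1]
    - [[0,0,0],[0,0,0],1]

```text
clock: 9.15
position: [470.3, -208.5, 183.2]
eef_rot: [[0.952, 0.307, -0.0], [0.307, -0.952, 0.0], [-0.0, -0.0, -1.0]]
contact_force: [0.1, -0.1, -1.3]
finger_gap: 20.7
grip_force: 108.1
```

>>> move_arm:
  steps:
    - [[0,0,0],[0,0,0.015],1]
    - [[0,0,0],[0,0,0],1]
    - [[0,0,0],[0,0,0],1]

```text
clock: 9.52
position: [470.3, -208.5, 182.5]
eef_rot: [[0.952, 0.307, 0.0], [0.307, -0.952, 0.0], [0.0, 0.0, -1.0]]
contact_force: [-1.3, 1.2, 0.4]
finger_gap: 20.7
grip_force: 108.2
```

>>> move_arm:
  steps:
    - [[0,0,0],[0,0,0.015],1]
    - [[0,0,0],[0,0,0],1]
    - [[0,0,0],[0,0,0],1]

```text
clock: 9.9
position: [470.4, -208.5, 181.7]
eef_rot: [[0.952, 0.307, 0.0], [0.307, -0.952, -0.0], [0.0, 0.0, -1.0]]
contact_force: [-3.6, 0.1, 5.3]
finger_gap: 20.9
grip_force: 108.6
```

>>> move_arm:
  steps:
    - [[0,0,0],[0.05,0,0],1]
    - [[0,0,0],[0.08,0,0],1]
    - [[0,0,0],[0.08,0,0],1]

```text
clock: 10.28
position: [482.4, -204.7, 181.7]
eef_rot: [[0.952, 0.307, 0.0], [0.307, -0.952, -0.0], [0.0, 0.0, -1.0]]
contact_force: [-3.8, 1.4, 5.0]
finger_gap: 20.5
grip_force: 108.8
```

```bash
python3 st.py
```

```text
t 10.275 stand x,y -18.2 -1.2 z 181.66 yaw 17.89 tilt [0.0001 0.0001] F [-3.8   1.38  5.  ] T [0.17 0.57 0.06]
```

>>> move_arm:
  steps:
    - [[0,0,0],[0.1,0,0],1]
    - [[0,0,0],[0.1,0,0],1]
    - [[0,0,0],[0.1,0,0],1]
    - [[0,0,0],[0.1,0,0],1]

```text
clock: 10.78
position: [505.3, -197.4, 181.7]
eef_rot: [[0.952, 0.307, -0.0], [0.307, -0.952, -0.0], [-0.0, 0.0, -1.0]]
contact_force: [-3.5, 0.2, 5.3]
finger_gap: 20.7
grip_force: 108.9
```

>>> move_arm:
  steps:
    - [[0,0,0],[0.1,0,0],1]
    - [[0,0,0],[0.1,0,0],1]
    - [[0,0,0],[0.1,0,0],1]
    - [[0,0,0],[0.05,0,0],1]
    - [[0,0,0],[0,0,0],1]

```text
clock: 11.4
position: [525.6, -190.9, 181.7]
eef_rot: [[0.952, 0.308, 0.001], [0.308, -0.952, -0.0], [0.0, 0.001, -1.0]]
contact_force: [0.2, 0.1, 5.7]
finger_gap: 20.5
grip_force: 109.0
```

>>> move_arm:
  steps:
    - [[0,0,0],[0,0,-0.06],1]
    - [[0,0,0],[0,0,-0.08],1]
    - [[0,0,0],[0,0,-0.06],1]
    - [[0,0,0],[0,0,0],1]

```text
clock: 11.9
position: [525.2, -190.8, 193.6]
eef_rot: [[0.952, 0.307, 0.0], [0.307, -0.952, -0.0], [0.0, 0.0, -1.0]]
contact_force: [0.8, -0.1, -2.7]
finger_gap: 20.8
grip_force: 108.3
```

```bash
python3 st.py; python3 look.py s2
```

```text
t 11.9 stand x,y 26.8 -1.1 z 193.65 yaw 17.9 tilt [0.0003 0.0001] F [ 0.82 -0.09 -2.7 ] T [-0.03 -0.03 -0.  ]
scene red 19 x,z -36.9 4.8 theta -1.44
side red 114 x,z -44.0 6.4 theta -1.43
```

>>> move_arm:
  steps:
    - [[0,0,0],[-0.3,0.0,0],1]
    - [[0,0,0],[-0.4,0,0],1]
    - [[0,0,0],[-0.3,0,0],1]
    - [[0,0,0],[0,0,0.1],1]
    - [[0,0,0],[0,0,0.06],1]
    - [[0,0,0],[0,0,0],1]
    - [[0,0,0],[0,0,0],1]

```text
clock: 12.88
position: [468.4, -208.9, 183.7]
eef_rot: [[0.951, 0.308, -0.0], [0.308, -0.951, 0.0], [-0.0, -0.0, -1.0]]
contact_force: [-0.5, -0.3, -2.6]
finger_gap: 20.6
grip_force: 108.2
```

>>> move_arm:
  steps:
    - [[0,0,0],[0,0,0.02],1]
    - [[0,0,0],[0,0,0.01],1]
    - [[0,0,0],[0,0,0],1]
    - [[0,0,0],[0,0,0],1]

```text
clock: 13.38
position: [468.4, -209.1, 182.4]
eef_rot: [[0.952, 0.308, 0.001], [0.308, -0.952, -0.0], [0.001, 0.0, -1.0]]
contact_force: [0.7, 0.9, 1.9]
finger_gap: 20.7
grip_force: 108.2
```

```bash
python3 st.py
```

```text
t 13.375 stand x,y -33.0 -1.2 z 182.36 yaw 17.91 tilt [0.0008 0.0002] F [0.68 0.9  1.86] T [ 0.28 -0.15  0.07]
```

>>> move_arm:
  steps:
    - [[0,0,0],[0,0,0.012],1]
    - [[0,0,0],[0,0,0],1]
    - [[0,0,0],[0.05,0,0],1]
    - [[0,0,0],[0.1,0,0],1]
    - [[0,0,0],[0.1,0,0],1]

```text
clock: 14.0
position: [482.0, -204.8, 181.6]
eef_rot: [[0.952, 0.307, -0.001], [0.307, -0.952, 0.0], [-0.001, -0.0, -1.0]]
contact_force: [-3.3, 1.0, 6.1]
finger_gap: 20.7
grip_force: 109.0
```

>>> move_arm:
  steps:
    - [[0,0,0],[0.1,0,0],1]
    - [[0,0,0],[0.1,0,0],1]
    - [[0,0,0],[0.1,0,0],1]
    - [[0,0,0],[0.1,0,0],1]
    - [[0,0,0],[0.1,0,0],1]
    - [[0,0,0],[0.05,0,0],1]
    - [[0,0,0],[0,0,0],1]

```text
clock: 14.88
position: [513.8, -194.7, 181.6]
eef_rot: [[0.952, 0.307, -0.0], [0.307, -0.952, -0.0], [-0.0, 0.0, -1.0]]
contact_force: [-0.3, 1.0, 5.5]
finger_gap: 21.6
grip_force: 109.1
```

```bash
python3 st.py; python3 look.py s3
```

```text
t 14.875 stand x,y 14.6 -1.4 z 181.6 yaw 17.89 tilt [-0.0002  0.0003] F [-0.34  0.95  5.54] T [0.23 0.42 0.02]
scene red 22 x,z -12.8 32.2 theta -0.38
```

>>> move_arm:
  steps:
    - [[0,0,0],[0.05,0,0],1]
    - [[0,0,0],[0.1,0,0],1]
    - [[0,0,0],[0.1,0,0],1]
    - [[0,0,0],[0.04,0,0],1]
    - [[0,0,0],[0,0,0],1]
    - [[0,0,0],[0,0,0],1]

```text
clock: 15.72
position: [530.1, -189.5, 181.6]
eef_rot: [[0.952, 0.307, -0.0], [0.307, -0.952, -0.0], [-0.0, 0.0, -1.0]]
contact_force: [-1.5, 0.6, 6.3]
finger_gap: 20.7
grip_force: 109.1
```

>>> move_arm:
  steps:
    - [[0,0,0],[0,0,-0.06],1]
    - [[0,0,0],[0,0,-0.2],1]
    - [[0,0,0],[0,0,-0.5],1]
    - [[0,0,0],[0,-0.4,-0.3],1]
    - [[0,0,0],[0,-0.8,0],1]
    - [[0,0,0],[0,-0.8,0],1]
    - [[0,0,0],[0,0,0],1]
    - [[0,0,0],[0,0,0],1]

```text
clock: 16.73
position: [493.4, -75.4, 245.3]
eef_rot: [[0.952, 0.307, 0.0], [0.307, -0.952, -0.0], [0.0, 0.0, -1.0]]
contact_force: [-0.7, -0.0, -2.0]
finger_gap: 20.7
grip_force: 108.4
```

```bash
python3 st.py; python3 look.py s4;python3 -c "
from h import *
print(manip.state()['position'])
cv2.imwrite('pics/m.png',np.hstack([cv2.imread('pics/s4scene.png'),cv2.imread('pics/s4side.png')])[:, :960][::1,::1] if 0 else cv2.resize(np.hstack([cv2.imread('pics/s4scene.png'),cv2.imread('pics/s4side.png')]),(800,400)))"
```

```text
t 16.725 stand x,y 31.9 118.4 z 245.34 yaw 17.9 tilt [0.0002 0.0004] F [-0.66 -0.01 -1.96] T [-0.11  0.02  0.03]
scene red 42 x,z 0.8 41.6 theta 0.02
side red 103 x,z 0.9 44.7 theta 0.02
[493.44563202 -76.30904594 245.05287924]
```

View pics/m.png

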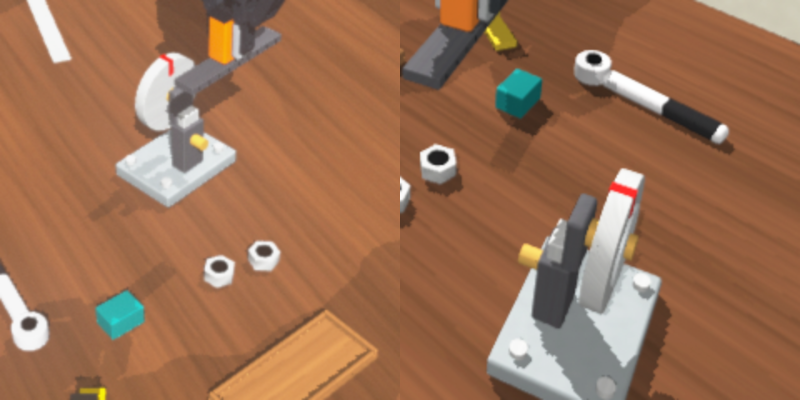

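The picture shows the red mark at the top of the rim in both views: (167,65) in the left one and (624,190) in the right. The measured angle is about 0.02 rad. Now to return the file to the tray.

>>> move_arm:
  steps:
    - [[0,0,0.63],[0,0,0],1]
    - [[0,0,0],[0.33,-0.7,0],1]
    - [[0,0,0],[0.33,-0.7,0],1]
    - [[0,0,0],[0.33,-0.7,0],1]
    - [[0,0,0],[0.33,-0.7,0],1]
    - [[0,0,0],[0.33,-0.7,0],1]
    - [[0,0,0],[0,0,0.7],1]
    - [[0,0,0],[0,0,0.7],1]
    - [[0,0,0],[0,0,0.7],1]
    - [[0,0,0],[0,0,0.6],1]
    - [[0,0,0],[0,0,0],1]
    - [[0,0,0],[0,0,0],1]

```text
clock: 18.32
position: [549.3, 150.2, 84.3]
eef_rot: [[0.98, 0.2, 0.002], [0.2, -0.98, 0.0], [0.002, 0.0, -1.0]]
contact_force: [0.0, 0.4, -1.7]
finger_gap: 20.9
grip_force: 108.2
```

```bash
python3 - <<'E'
from h import *
s=manip.state();p=s['position'];R=s['eef_rot'];print(p,np.degrees(np.arctan2(R[1,0],R[0,0])))
d=np.array([549,149.3])-p[:2];print('tool dx,dy units',(d@R[:2,0]/60).round(3),(d@R[:2,1]/60).round(3))
E
```

```text
[549.34400606 150.22431185  84.27210277] 11.531131538548234
tool dx,dy units -0.009 0.014
```

Aligned. Lower to about z = 38.

>>> move_arm:
  steps:
    - [[0,0,0],[-0.01,0.01,0.4],1]
    - [[0,0,0],[0,0,0.24],1]
    - [[0,0,0],[0,0,0.08],1]
    - [[0,0,0],[0,0,0.02],1]
    - [[0,0,0],[0,0,0],1]
    - [[0,0,0],[0,0,0],1]

```text
clock: 19.08
position: [548.0, 150.2, 39.1]
eef_rot: [[0.98, 0.201, 0.001], [0.201, -0.98, 0.0], [0.001, -0.0, -1.0]]
contact_force: [-0.7, -0.9, -2.3]
finger_gap: 21.2
grip_force: 108.2
```

>>> move_arm:
  steps:
    - [[0,0,0],[0,0,0.015],1]
    - [[0,0,0],[0,0,0],1]
    - [[0,0,0],[0,0,0],1]

```text
clock: 19.45
position: [547.9, 150.1, 38.1]
eef_rot: [[0.98, 0.201, 0.001], [0.201, -0.98, 0.0], [0.001, -0.0, -1.0]]
contact_force: [-0.9, -0.6, 2.8]
finger_gap: 20.8
grip_force: 108.7
```

Seated (about 5 N of contact). Release to a part opening, then go straight up.

>>> move_arm:
  steps:
    - [[0,0,0],[0,0,0],0.5]
    - [[0,0,0],[0,0,0],0.45]
    - [[0,0,0],[0,0,0],0.45]
    - [[0,0,0],[0,0,0],0.45]
    - [[0,0,0],[0,0,-0.1],0.45]
    - [[0,0,0],[0,0,-0.3],0.45]
    - [[0,0,0],[0,0,-0.7],0.45]
    - [[0,0,0],[0,0,-0.8],0.45]
    - [[0,0,0],[0,0,-0.8],0.45]
    - [[0,0,0],[0,0,0],0.45]
    - [[0,0,0],[0,0,0],0.45]

```text
clock: 20.82
position: [547.6, 150.0, 200.4]
eef_rot: [[0.98, 0.201, 0.001], [0.201, -0.98, 0.001], [0.001, -0.0, -1.0]]
contact_force: [-0.7, -0.6, -0.6]
finger_gap: 47.0
grip_force: 0.0
```

```bash
python3 look.py; python3 - <<'E'
from h import *
im,d,c=grab('scene');P=cloud(d,c);X,Y,Z=[P[...,i] for i in range(3)];S=cv2.cvtColor(im,cv2.COLOR_RGB2HSV)[...,1]
near=(d>0)&(np.hypot(X-549,Y-149)<95)
for k,m in (('tray',near&(Z>6)&(Z<17)),('blade',near&(S<90)&(Z>8)&(Z<18))):
    r=cv2.minAreaRect(P[m][:,:2].astype(np.float32)); print(k,np.round(r[0],1),np.round(r[1],1),round(r[2],1),np.percentile(Z[m],[2,98]))
im2,_,_=grab('wrist'); save('end',np.hstack([im[220:400,300:460],cv2.resize(im2,(240,180))]))
print(manip.state()['position'],manip.state()['contact_force'])
E
```

```text
scene red 41 x,z 1.0 41.5 theta 0.02
side red 103 x,z 0.6 45.0 theta 0.01
tray [546.1 149. ] [162.8  71.7] 11.7 [ 6.12573167 15.9254873 ]
blade [547.5 150.5] [132.4  25.7] 12.4 [ 9.10741612 15.5595981 ]
[546.98024667 149.84190221 198.54428476] [ 0.42600732  1.00424395 -1.00660456]
```

View pics/end.png

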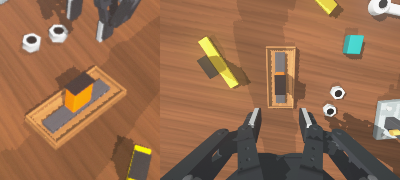

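The file lies flat and centred in its tray (block at (77,92) in the left half), the gripper is clear, and the mark is at about 0.02 rad. Handing in.

```bash
python3 -c "
from station import manip
print(manip.job_done())"
```

```text
the job is handed in; nothing more can be done
None
```

I handed the job in at about 21 s: two forward strokes with the file brought the red mark to about 0.02 rad from straight up, the file lies flat in its tray, and no bystander appears to have moved; the hand-in returned no verdict.

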